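# Level-rod check of the packing line's gear unit

## Robot

A 6-joint arm with a two-finger parallel gripper is mounted at the origin on the work surface. World frame = base frame: x ahead of the robot, y to its left, z up, the work surface at z = 0. Lengths are in m, angles in rad, forces in N, time in s.
With the tool pointing down it reaches from about 0.35 to 0.85 m from the base axis. Payload 8.1 kg.
Tool frame: the origin (TCP) lies at the very end of the fingers, on their centre line; the grasp point (between the pads) lies 19 mm behind it; z points along the fingers, y is the line along which they close (so a half turn about z gives the same grasp; the last joint's range is limited). The gripper opens to 93 mm and grips with 3 to 60 N. Pads are 15 mm wide; open, the fingers measure 128 mm over their backs; the gripper's body (75 mm by 188 mm) begins 65 mm behind the grasp point.
Start: joints at [-0.085, 0.13, 1.488, -0, 1.523, -0.085], TCP at [0.6, 0, 0.219] pointing down, gripper open.
Joint ranges: [-2.96, 2.96], [-0.89, 2.26], [0.02, 2.5], [-1.34, 4.48], [0, 2.73], [-2.66, 2.66]. Speed limits (rad/s): [2.39, 2.39, 2.79, 3.14, 3.14, 3.14].

## Interface

Orientations are given as a rotation vector (axis times angle).
In Python, from plant import monitor, eyes, ticket gives the robot as it stands.
- The arm moves only by the tool arm_command, never from a script. Its argument "deltas" is a list that holds one entry, the list of rows, each a list of 6 numbers: the shift along the world's x, y, z in cm, then the turn, a rotation vector about the world's x, y, z in degrees. In form: [[[tx, ty, tz, rx, ry, rz], ...]]. A call has 1 to 12 rows; each row shifts and turns the commanded pose from where the row before left it; what a row does not reach is not made up. A row lasts 1/12 s, in which the tool goes at most 41.7 mm and 7.16 degrees, less where a joint would pass 70% of its speed; a pose out of reach is approached as far as the arm can. A call is refused whole if a number of a shift passes 4.17 or a number of a turn 7.16, either way. A call with a gripper value outside its range is refused whole. "gripper" is the opening, from -1 (shut) to 1 (fully open), set as the call begins (left out, the last holds). The fingers move at their own pace and stop on an object; "squeeze" is the grip in N (left out, the last holds). Time passes only in rows, so rows that do not move let the fingers close. It gives the time, the measured TCP pose, the force, the opening and the grip force at its end, in the units of the state.
- monitor.read_state(): the state, without advancing time (a new reading comes with each control period).
- eyes.read_camera(name): name is "scene" or "side" or "wrist"; returns the picture (384x512x3 uint8, blue, green, red); there is no depth.
- eyes.camera_model(name): a dict with "fx", "fy", "cx", "cy" (pixels), "rvec" (rotation vector, rad) and "tvec" (3), from world to camera coordinates, as OpenCV has them. Camera axes: x right, y down, z forward; pixel columns grow to the right and rows downward; lengths in m; the calibration is good to about 2 mm. A picture is of the moment at which its call begins: read the wrist's pose just before it. camera_model takes no time and is no camera call; for the wrist camera it gives the pose at the moment of the call.
- ticket.close_job(): hands the job in; it is judged then, once.
The state is a dict: "t": time; "q": joint angles; "dq": joint speeds; "joint_torque": joint torques, N m; "tool_pos": TCP position; "orientation": TCP orientation; "force": force on the tool from outside, world axes, zero at the start; "wrist_torque": the same for the moment, N m; "opening": finger opening in m; "gripper_force": force on a finger pad.
Only numpy, scipy, OpenCV 4.12 (cv2) and the standard library are available. Lean on these libraries where they do the work, as an engineer would, in place of code of your own. Each camera call takes 0.05 s, during which the arm holds its last target. There are 200 camera calls.

## Task

Check the belt drive's gear unit: first flip the hinged reading card right over by its orange bar, so that it lies flat with its colour-banded face up. Then take the yellow-handled level rod from its cradle, push it down the sloping guide tube until its red collar stops on the tube's mouth, pause there briefly and draw it right out. Finish still holding the rod in the gripper, still and level, with its tip a few centimetres above the middle of the card's banded face and the rod touching nothing else; do not disturb the other loose things on the bench.

Things in the scene. Friction and masses are not known exactly. Their poses are not given: they have to be found in the camera images.
- rod: Loose level rod, about 0.11 kg, lying level in its cradle, axis 75 mm above the bench. Origin: handle's middle, on the axis; +x towards the tip, z up. Yellow handle x -50 to 50, 14 wide (y), 20 high (z), to be gripped across y at x = 0, free from x = -30 to 40. Red collar 32 across, x 45 to 53. Steel stem 8 across from x 53 to the tip at x 173, last 6 mm tapered. Fingers may lean along the rod.
- rod_tip (a point): Tip of the rod, on its axis, 173 from the rod's origin.
- rod_collar (a point): Centre of the collar's tip-side face, 53 from the rod's origin; 120 from the tip.
- cradle: White cradle fixed to the bench: base 190 x 70 x 10 mm, two posts with side lips. Origin on the bench below the rod's origin (within 2 mm), +x along the rod to its tip. Rear post at x -46 to -36 under the handle, lips to 77 high; front post at x 110 to 120 under the stem, lips to 81 high. Lift the rod 30 or more straight up to clear it.
- guide_tube: Steel guide tube, fixed, sloping 45 degrees. Origin: centre of its mouth; +z is the tube's axis pointing out of the mouth, up and away from the gear unit: the rod goes in along -z. Bore 16 mm, flaring to 24 over the last 12; rim 30 across, on which the collar stops when its face is at z = 0; all 120 mm of stem fits in freely.
- gear_unit: Gear unit fixed to the bench: blue housing 140 (x) x 100 (y -60 to +40) x 110 tall on a 180 x 140 foot, grey motor towards -y to y = -210, black terminal box on it to 135 high. Origin on the bench. The tube leaves the housing's +y face; the mouth is at (0, 90, 135) in this frame.
- card_stand: Aluminium stand fixed to the bench, 90 (x) x 136 (y) x 34 tall; origin centre of underside. The card's hinge axis runs along the stand's x axis, through (0, 0, 40).
- leaf (a joint): Hinge of the reading card, rad: 0 = card lies flat on the stand's +y side with its plain grey back up; it turns up and over, and at 3.14 (stop) lies flat on the -y side with its banded face up. Stiff: stays wherever it is left, needs about 1.5 to 2 N at the bar.
- leaf_bar (a point): Middle of the round orange bar at the card's free edge: 10 mm thick, 78 long, parallel to the hinge and 110 from it. It turns between gripping fingers, so it can be carried round with the gripper pointing down. 66 is free along the bar between side arms; the plate ends 68 from the hinge. At joint angle a it is at stand y = 110 cos a, 40 + 110 sin a high.
- leaf_face (a point): Centre of the card's face with one green and two red bands on white, 78 x 58, 38 from the hinge; it faces down at the start and up, 42 above the bench, once flipped.
- gift_red: loose bystander: red gift carton with white flowers, 100 x 80 x 100 tall; origin centre of underside
- cards: loose bystander: banded stack of cream cards, 90 x 60 x 36 tall; origin centre of underside
- tape: loose bystander: roll of amber tape lying flat, 84 across, 24 tall; origin centre of underside
- screwdriver: loose bystander: screwdriver lying on the bench, about 200 long
- jar: loose bystander: amber sweet jar with red cap, 64 across, 90 tall; origin centre of underside
- tin: loose bystander: closed aluminium tin, 68 across, 55 tall; origin centre of underside
Mind the look-alikes: they are no part of the job. There is more than one size of the cradle; the one meant has the size given above.

How it is judged:
On the way, in this order (a step that is already met when the one before it is completed fails the run):
1. the reading card is flipped over, banded face up (value of joint leaf above 2.95 rad), for 0.2 s.
2. the rod is in the guide tube with its collar on the mouth (z of rod_collar in the frame of guide_tube below 0.004 m and distance between rod_collar and guide_tube below 0.01 m and angle between the x axis of rod and the z axis of guide_tube, either way round below 0.15 rad), for 0.2 s.
3. the rod is drawn right out and held (z of rod_tip in the frame of guide_tube above 0.01 m and contact force between the fingers and rod above 1 N), for 0.1 s.
At the end, for the whole second after the job is handed in: Card turned beyond 2.95 rad; rod held by the fingers alone, touching nothing else, at rest (under 30 mm/s), level within 8.5 degrees, its tip within 30 mm sideways of the middle of the banded face and 55 to 145 mm above the bench (value of joint leaf above 2.95 rad and horizontal distance between rod_tip and leaf_face below 0.03 m and height (world z) of rod_tip between 0.055 and 0.145 m and angle between rod's own x axis and vertical between 1.42 and 1.72 rad and contact force between the fingers and rod above 1 N and linear speed of rod below 0.03 m/s and contact force between rod and card_stand below 0.2 N and contact force between rod and cradle below 0.2 N and contact force between rod and gear_unit below 0.2 N and contact force between rod and gift_red below 0.2 N and contact force between rod and cards below 0.2 N and contact force between rod and tape below 0.2 N and contact force between rod and screwdriver below 0.2 N and contact force between rod and jar below 0.2 N and contact force between rod and tin below 0.2 N); the arm keeps its last pose, push and grip.
It fails at once if a loose bystander is moved more than 25 mm (distance of any of gift_red, cards, tape, screwdriver, jar, tin from where it was at the start of the episode above 0.025 m).
It also fails if it takes over 67 s, if anything falls off the work surface, if the arm or the gripper's body presses on something with over 40 N, if the wrist force passes 120 N, or if a joint passes its speed limit or range.

## Working session

There is one attempt and no reset: what is moved stays moved. The work goes in short steps, Python scripts to look and compute and a tool call to move; the robot and the scene stay as the last step left them, time stands still between calls to the robot, and variables do not carry over. Pictures are saved under pics/ and viewed, at most 12 in all, crops included, and the job is handed in when it is done.

Besides the shell and the picture viewer there is one more tool, called in YAML: its name, and indented under it one key for each argument. arm_command: Moves the arm, as the interface text tells. Its arguments: {"type":"object","properties":{"deltas":{"type":"array"},"gripper":{"type":"number"},"squeeze":{"type":"number"}},"required":["deltas"]}

```bash
mkdir -p pics; ls; cat > h.py <<'E'
import numpy as np, cv2
from plant import monitor, eyes, ticket
def cam(n):
    m=eyes.camera_model(n); R=cv2.Rodrigues(np.array(m["rvec"],float))[0]; t=np.array(m["tvec"],float).ravel()
    return np.array([[m["fx"],0,m["cx"]],[0,m["fy"],m["cy"]],[0,0,1]]),R,t
def ray(c,uv):
    K,R,t=c; d=R.T@np.linalg.solve(K,[uv[0],uv[1],1.]); return -R.T@t,d/np.linalg.norm(d)
def onz(c,uv,z):
    o,d=ray(c,uv); return o+d*(z-o[2])/d[2]
def tri(obs):
    A=np.zeros((3,3));b=np.zeros(3)
    for c,uv in obs:
        o,d=ray(c,uv);P=np.eye(3)-np.outer(d,d);A+=P;b+=P@o
    x=np.linalg.solve(A,b); return x,[np.linalg.norm(np.cross(ray(c,uv)[1],x-ray(c,uv)[0])) for c,uv in obs]
def proj(c,p):
    K,R,t=c;q=K@(R@np.asarray(p,float)+t);return q[:2]/q[2]
E
python3 - <<'E'
from h import *
print(monitor.read_state())
for n in("scene","side","wrist"):
    c=cam(n);im=eyes.read_camera(n);cv2.imwrite(f"pics/{n}0.png",im);np.savez(f"{n}0.npz",im=im,K=c[0],R=c[1],t=c[2]);print(n,c[0][0,0],ray(c,c[0][:2,2]))
a=cv2.imread("pics/scene0.png");b=cv2.imread("pics/side0.png")
for n,i in(("scene",a),("side",b)):cv2.imwrite(f"pics/{n}0b.png",cv2.resize(i,(800,600),interpolation=cv2.INTER_CUBIC))
E
```

```text
pics
{'t': 0.0, 'q': array([-8.53928769e-02,  1.31158281e-01,  1.48922844e+00,  2.17694979e-05,
        1.52299411e+00, -8.53927837e-02]), 'dq': array([-0.00046397, -0.00057683,  0.00076238, -0.00057858, -0.00110078,
       -0.00013531]), 'joint_torque': array([-1.61290725e-03, -5.59853125e+01, -4.91755986e+01,  7.67333270e-02,
        3.59135563e-02, -2.97389461e-04]), 'tool_pos': array([5.99454267e-01, 8.15691453e-05, 2.17617084e-01]), 'orientation': array([-2.22046540e+00, -2.22046284e+00,  1.78262442e-03]), 'force': array([ 0.11283649,  0.04412932, -0.07911131]), 'wrist_torque': array([-0.03079437,  0.01450337, -0.00991343]), 'gripper_force': 0.0, 'opening': 0.09280794527998602}
scene 399.3637929704533 (array([1.07198498, 0.9180904 , 0.77897059]), array([-0.46700855, -0.67251047, -0.57413647]))
side 444.04332855186027 (array([ 0.44731954, -0.95971723,  1.30087187]), array([ 0.06070857,  0.67315247, -0.73700762]))
wrist 281.0545593094772 (array([0.60039424, 0.07579559, 0.38370927]), array([-0.00204293, -0.26822947, -0.96335288]))
```

View pics/scene0b.png

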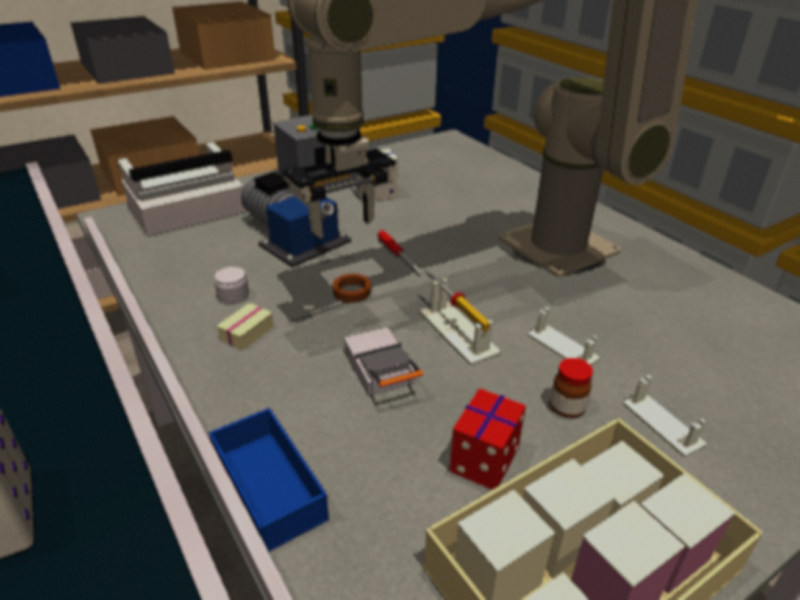

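View pics/side0b.png

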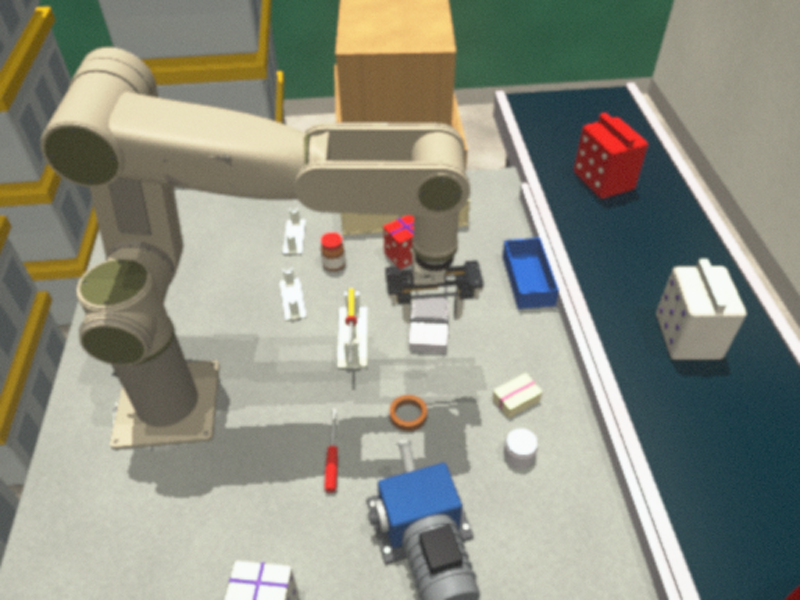

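Scene view: the bar is at about (400,378), with the card's grey back on its stand at (385,355). The rod, with its yellow handle at (470,310), lies in the large cradle at (460,325). Two empty, smaller cradles sit at (565,338) and (665,420). The gear unit is at (300,225). Side view: rod handle at (351,305), tip towards the viewer, and tube mouth near (404,443). The cradle meant is the one holding the rod, which is also the longest. I'll check the wrist view, which can also serve as the enlarged crop.

```bash
python3 - <<'E'
from h import *
a=cv2.imread("pics/scene0.png");b=cv2.imread("pics/side0.png");w=cv2.imread("pics/wrist0.png")
A=cv2.resize(a[135:265,130:330],(400,260),interpolation=cv2.INTER_CUBIC);B=cv2.resize(b[170:320,200:350],(400,400),interpolation=cv2.INTER_CUBIC)
o=np.zeros((600,800,3),np.uint8);o[:260,:400]=A;o[:400,400:]=B;o[300:,:400]=cv2.resize(w,(400,300));cv2.imwrite("pics/m1.png",o)
def S(n):
    z=np.load(n+"0.npz");return z["im"],(z["K"],z["R"],z["t"])
for n,zs in(("scene",(0.075,.04)),("side",(0.075,.04)),("wrist",(0.075,.04))):
    im,c=S(n);h=cv2.cvtColor(im,cv2.COLOR_BGR2HSV)
    for nm,lo,hi in(("yel",(20,150,120),(32,255,255)),("ora",(6,180,130),(18,255,255)),("red",(0,180,80),(5,255,255))):
        m=cv2.inRange(h,lo,hi);k,l,s,ce=cv2.connectedComponentsWithStats(m)
        for i in range(1,k):
            if s[i,4]>12:
                pts=np.argwhere(l==i)[:,::-1].astype(np.float32);r=cv2.minAreaRect(pts)
                print(n,nm,s[i,4],ce[i].round(1),np.round(r[1],1),[onz(c,ce[i],z)[:2].round(3) for z in zs])
E
```

```text
scene yel 174 [255.3  78.2] [ 4.9 50.2] [array([-0.023, -0.772]), array([-0.078, -0.856])]
scene yel 26 [502.6  75.4] [9.5 2.4] [array([-1.22 , -0.135]), array([-1.334, -0.187])]
scene yel 98 [302.4 198.6] [24.8  3.9] [array([0.424, 0.186]), array([0.392, 0.149])]
scene ora 79 [256.2 241.8] [ 3.1 26.9] [array([0.645, 0.272]), array([0.624, 0.24 ])]
scene red 74 [248.4 154. ] [16.3  4.9] [array([ 0.42 , -0.127]), array([ 0.388, -0.179])]
scene red 15 [291.  190.4] [2.7 7.8] [array([0.428, 0.133]), array([0.395, 0.094])]
scene red 276 [368.3 237.4] [16. 20.] [array([0.384, 0.417]), array([0.35 , 0.392])]
scene red 129 [309.1 255.1] [13.6 10.5] [array([0.56 , 0.385]), array([0.534, 0.358])]
scene red 1383 [310.2 284.4] [41.  56.6] [array([0.618, 0.461]), array([0.596, 0.438])]
side yel 1344 [137.2  40.1] [44.3 89. ] [array([0.009, 1.438]), array([-0.004,  1.506])]
side yel 534 [13.4 31.9] [13.3 72.9] [array([-0.715,  1.621]), array([-0.748,  1.694])]
side yel 129 [178.6  60.7] [32.  4.] [array([0.243, 1.189]), array([0.237, 1.25 ])]
side yel 503 [ 17.5 121.8] [23.  35.6] [array([-0.47 ,
[... 703 characters left out ...]
[0.583, 0.466])]
side red 80 [212.  153.7] [ 8. 10.] [array([0.393, 0.435]), array([0.392, 0.474])]
side red 14 [256.9 160.9] [4.1 6.6] [array([0.574, 0.37 ]), array([0.577, 0.408])]
side red 136 [211.7 300.6] [26.  5.] [array([ 0.369, -0.249]), array([ 0.367, -0.229])]
side red 29 [508.6 380.8] [4.2 8.5] [array([ 1.162, -0.579]), array([ 1.182, -0.568])]
wrist yel 600 [74.3 20.6] [43.1 14.3] [array([0.426, 0.167]), array([0.406, 0.178])]
wrist ora 19 [76.  42.7] [14.   1.2] [array([0.424, 0.148]), array([0.404, 0.156])]
wrist ora 905 [210.4 239.3] [52. 56.] [array([ 0.549, -0.063]), array([ 0.543, -0.079])]
wrist red 274 [79.  48.2] [31.6  9.2] [array([0.426, 0.143]), array([0.406, 0.151])]
```

View pics/m1.png

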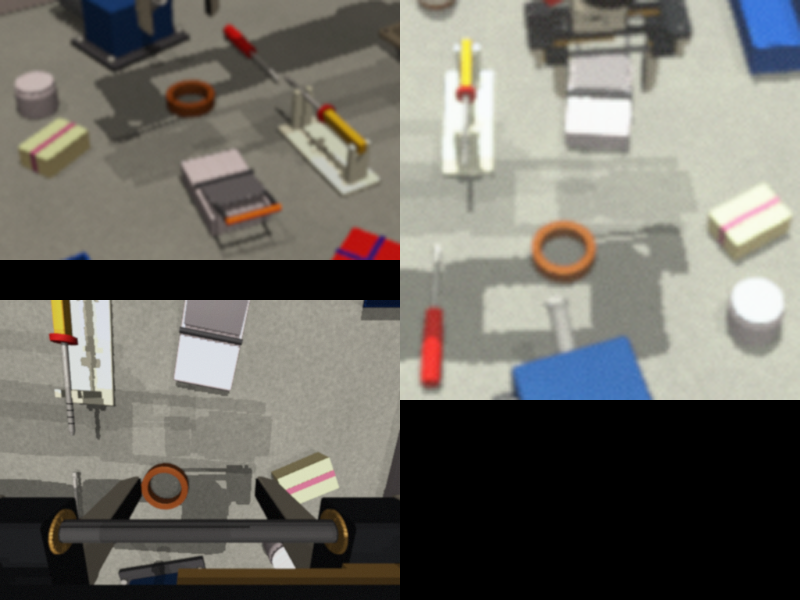

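The crop confirms that only the large white cradle (scene (460,325) in the 800x600 view) carries the rod; the other two are small and empty. I'll move the wrist back and up for a closer look.

arm_command:
  deltas:
    - [[-1, 3, 1.5, 0, 0, 0], [-1, 3, 1.5, 0, 0, 0], [-1, 3, 1.5, 0, 0, 0], [-1, 3, 1.5, 0, 0, 0], [-1, 3, 1.5, 0, 0, 0], [-1, 3, 1.5, 0, 0, 0], [0, 0, 0, 0, 0, 0], [0, 0, 0, 0, 0, 0]]
  gripper: -0.3

```text
t: 0.82
tool_pos: [0.5399, 0.1815, 0.3096]
orientation: [2.217, 2.224, 0.003]
force: [0.2, -0.2, -0.2]
opening: 0.0444
gripper_force: 0.0
```

```bash
cat > snap.py <<'E'
import sys
from h import *
tag=sys.argv[1]
for n in sys.argv[2:]:
    c=cam(n);im=eyes.read_camera(n);cv2.imwrite(f"pics/{n}{tag}.png",im);np.savez(f"{n}{tag}.npz",im=im,K=c[0],R=c[1],t=c[2])
E
cat >> h.py <<'E'
def S(n):
    z=np.load(n+".npz");return z["im"],(z["K"],z["R"],z["t"])
E
python3 snap.py 1 wrist side scene; python3 - <<'E'
from h import *
w=cv2.imread("pics/wrist1.png");b=cv2.imread("pics/side1.png")
o=np.zeros((600,800,3),np.uint8);o[:384,:512]=w;B=cv2.resize(b[130:220,205:300],(285,270),interpolation=cv2.INTER_CUBIC);o[:270,515:]=B
B=cv2.resize(b[240:380,215:315],(285,399)[:2],interpolation=cv2.INTER_CUBIC);o[272:600,515:]=B[:328]
s=cv2.imread("pics/scene1.png");o[386:600,:420]=cv2.resize(s[125:232,130:340],(420,214),interpolation=cv2.INTER_CUBIC)
cv2.imwrite("pics/m2.png",o);print(monitor.read_state()["tool_pos"])
E
```

```text
[0.53991447 0.17898343 0.3073645 ]
```

View pics/m2.png

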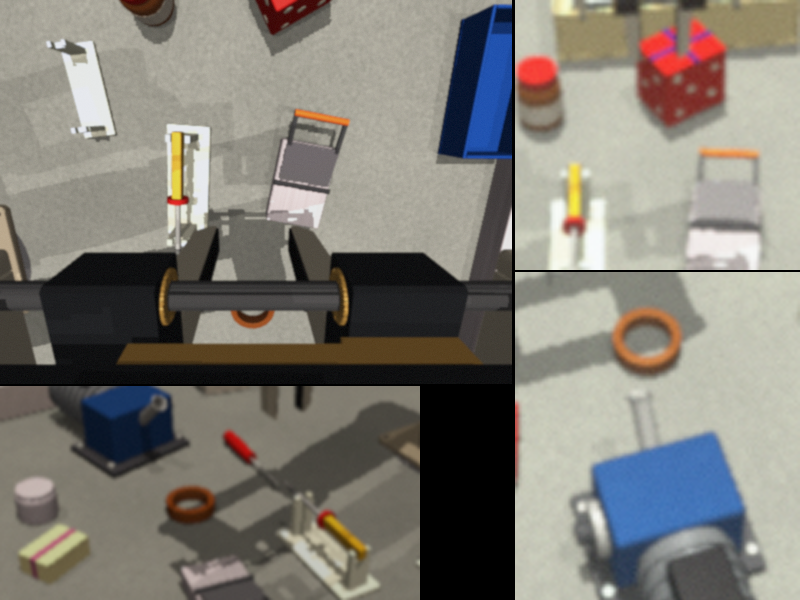

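The wrist view shows the bar at (322,117), the handle at (177,165) and the collar at (178,201). The side crop puts the mouth near (640,393) and the scene crop near (160,404). Next I'll triangulate.

```bash
python3 - <<'E'
from h import *
W={"wrist":((280,100,360,135),(160,120,195,200),(160,195,195,210)),"side":((262,170,300,190),(215,175,232,205),(215,198,232,210)),"scene":((235,230,285,255),(280,185,325,215),(280,180,300,200))}
C=(("bar",(5,130,100),(20,255,255)),("yel",(19,120,90),(34,255,255)),("col",(0,150,70),(6,255,255)))
res={}
for n in W:
    im,c=S(n+"1");h=cv2.cvtColor(im,cv2.COLOR_BGR2HSV)
    for (nm,lo,hi),(x0,y0,x1,y1) in zip(C,W[n]):
        m=np.zeros(h.shape[:2],np.uint8);m[y0:y1,x0:x1]=cv2.inRange(h,lo,hi)[y0:y1,x0:x1]
        k,l,s,ce=cv2.connectedComponentsWithStats(m)
        if k<2: print(n,nm,"none");continue
        i=1+np.argmax(s[1:,4]);p=np.argwhere(l==i)[:,::-1].astype(np.float32)
        r=cv2.boxPoints(cv2.minAreaRect(p));L=[np.linalg.norm(r[0]-r[1]),np.linalg.norm(r[1]-r[2])]
        e=((r[0]+r[3])/2,(r[1]+r[2])/2) if L[0]>L[1] else ((r[0]+r[1])/2,(r[2]+r[3])/2)
        res[nm,n]=(c,ce[i],e);print(n,nm,s[i,4],ce[i].round(1),np.round(e,1).tolist(),onz(c,ce[i],.04 if nm=="bar" else .075)[:2].round(4))
for nm in("bar","yel","col"):
    ks=[k for k in res if k[0]==nm]
    print(nm,[(k[1]) for k in ks],*tri([(res[k][0],res[k][1]) for k in ks]))
    print(nm,"w+side",*tri([(res[k][0],res[k][1]) for k in ks if k[1]!="scene"]))
for k in (("bar","wrist"),("bar","side"),("yel","wrist"),("yel","side")):
    c,_,e=res[k];z=.04 if k[0]=="bar" else .075;a,b=onz(c,e[0],z),onz(c,e[1],z);print(k,a.round(3),b.round(3),np.linalg.norm(a-b),np.degrees(np.arctan2(*(b-a)[1::-1])))
s1,s2=S("side1")[1],S("scene1")[1]
print("mouth",*tri([(s1,(258.9,282.5)),(s2,(210,134))]))
o=np.zeros((500,800,3),np.uint8)
o[:,:400]=cv2.resize(S("side1")[0][262:312,240:280],(400,500),interpolation=cv2.INTER_CUBIC)
o[:,400:]=cv2.resize(S("scene1")[0][118:168,185:225],(400,500),interpolation=cv2.INTER_CUBIC);cv2.imwrite("pics/m3.png",o)
E
```

```text
wrist bar 388 [321.3 117.1] [[294.6000061035156, 111.80000305175781], [348.29998779296875, 122.30000305175781]] [0.642  0.2596]
wrist yel 705 [176.8 165.1] [[176.5, 132.0], [176.5, 198.0]] [0.431  0.1924]
wrist col 108 [177.8 200.9] [[167.89999389648438, 200.89999389648438], [187.10000610351562, 199.6999969482422]] [0.4289 0.1389]
side bar 32 [275.2 180.6] [[267.0, 180.5], [285.0, 180.5]] [0.6383 0.2843]
side yel 65 [224.5 193.3] [[224.5, 185.0], [224.5, 201.0]] [0.4329 0.2032]
side col 9 [224.2 203.6] [[222.0, 203.5], [226.0, 203.5]] [0.4292 0.1511]
scene bar 117 [256.5 241.7] [[242.1999969482422, 245.6999969482422], [270.20001220703125, 237.6999969482422]] [0.6231 0.2401]
scene yel 137 [303.2 199.9] [[294.20001220703125, 189.8000030517578], [312.20001220703125, 209.89999389648438]] [0.4264 0.1922]
scene col 18 [290.8 190.2] [[288.70001220703125, 192.89999389648438], [293.70001220703125, 186.89999389648438]] [0.4272 0.1317]
bar ['wrist', 'side', 'scene'] [0.63601449 0.26042591 0.06304315] [np.float64(0.0011094622422827204), np.float64(0.0015214660101732938), np.float64(0.00094982387
[... 501 characters left out ...]
589993936529236), np.float64(0.0026607224071791445), np.float64(0.0029978999275723636)]
col w+side [0.43043323 0.14191998 0.08467337] [np.float64(0.0011079642822038854), np.float64(0.0011079642822037548)]
('bar', 'wrist') [0.602 0.267 0.04 ] [0.683 0.252 0.04 ] 0.08249663331390411 -10.327317792566893
('bar', 'side') [0.606 0.288 0.04 ] [0.677 0.28  0.04 ] 0.07205593123914744 -6.335181195812123
('yel', 'wrist') [0.434 0.239 0.075] [0.427 0.143 0.075] 0.09562313106253124 -93.98290741375821
('yel', 'side') [0.435 0.247 0.075] [0.431 0.164 0.075] 0.08368478734390775 -93.03623561925711
mouth [ 0.51591765 -0.23406074  0.13126498] [np.float64(0.002547307377510379), np.float64(0.002547307377510396)]
```

View pics/m3.png

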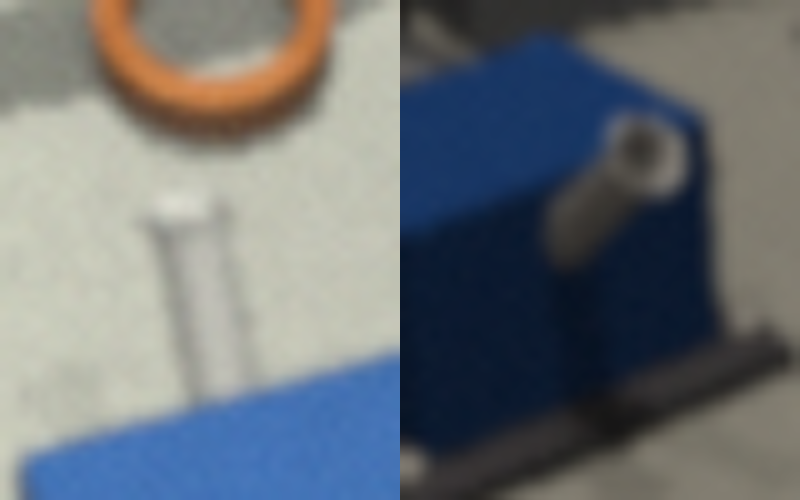

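The mouth sits at about (258.8,282.8) in the side view and (209,133) in the scene view. The bar measures about 63 mm high, so the card starts slightly raised. I'll move above the bar and turn so the fingers close across it.

arm_command:
  deltas:
    - [[0.8, 0.65, -1, 0, 0, 6.64], [0.8, 0.65, -1, 0, 0, 6.64], [0.8, 0.65, -1, 0, 0, 6.64], [0.8, 0.65, -1, 0, 0, 6.64], [0.8, 0.65, -1, 0, 0, 6.64], [0.8, 0.65, -1, 0, 0, 6.64], [0.8, 0.65, -1, 0, 0, 6.64], [0.8, 0.65, -1, 0, 0, 6.64], [0.8, 0.65, -1, 0, 0, 6.64], [0.8, 0.65, -1, 0, 0, 6.64], [0.8, 0.65, -1, 0, 0, 6.64], [0.8, 0.65, -1, 0, 0, 6.64]]
  gripper: -0.3

```text
t: 1.97
tool_pos: [0.6364, 0.2563, 0.1865]
orientation: [-0.277, -3.127, 0.002]
force: [-0.2, -0.0, 0.1]
opening: 0.0325
gripper_force: 0.0
```

arm_command:
  deltas:
    - [[0, 0, 0, 0, 0, 0], [0, 0, 0, 0, 0, 0]]

```text
t: 2.13
tool_pos: [0.6355, 0.2564, 0.1864]
orientation: [-0.29, -3.125, 0.003]
force: [-0.2, 1.0, -0.1]
opening: 0.0328
gripper_force: 0.0
```

```bash
python3 snap.py 2 wrist; python3 - <<'E'
from h import *
s=monitor.read_state();R=cv2.Rodrigues(s["orientation"])[0];print(s["tool_pos"],R[:,1],R[:,2],s["q"])
im,c=S("wrist2");h=cv2.cvtColor(im,cv2.COLOR_BGR2HSV);m=cv2.inRange(h,(5,130,100),(20,255,255))
k,l,st,ce=cv2.connectedComponentsWithStats(m)
for i in range(1,k):
    if st[i,4]>60:
        p=np.argwhere(l==i)[:,::-1].astype(np.float32);r=cv2.fitLine(p,cv2.DIST_L2,0,.01,.01).ravel()
        print(ce[i],st[i]); 
        t=(p-r[2:])@r[:2]
        for z in(.04,.063):
            a,b=onz(c,r[2:]+r[:2]*t.min(),z),onz(c,r[2:]+r[:2]*t.max(),z);print(z,a[:2],b[:2],(a+b)[:2]/2,np.linalg.norm(a-b),np.degrees(np.arctan2(*(b-a)[1::-1])))
        if k: print("tri",*tri([(c,ce[i]),(S("wrist1")[1],(321.3,117.1)),(S("side1")[1],(275.2,180.6)),(S("scene1")[1],(256.5,241.7))]),*tri([(c,ce[i]),(S("wrist1")[1],(321.3,117.1))]))
E
```

```text
[0.63579929 0.25660251 0.18776853] [ 0.18455239  0.98282201 -0.00114302] [-1.82084349e-03 -8.21078963e-04 -9.99998005e-01] [ 3.08978237e-01  3.77329283e-01  1.25590331e+00 -2.28922794e-04
  1.51034435e+00 -1.07618656e+00]
[255.1443769  190.65349544] [251 156  10  72 658]
0.04 [0.6848686  0.25031649] [0.60214873 0.26596341] [0.64350867 0.25813995] 0.08418671192821149 169.2887412681215
0.063 [0.67595396 0.25189355] [0.59931884 0.2663895 ] [0.6376364  0.25914152] 0.07799406393048944 169.28874126812158
tri [0.63585447 0.2600968  0.06287122] [np.float64(0.0006733957873068517), np.float64(0.0010552375781581439), np.float64(0.0015052455569591538), np.float64(0.0010851312525537015)] [0.63823039 0.25932539 0.05390403] [np.float64(0.0005685506738812825), np.float64(0.0005685506738811599)]
[185.76785714 295.36309524] [183 271   8  53 168]
0.04 [0.80031562 0.13367341] [0.72682288 0.15714083] [0.76356925 0.14540712] 0.07714857345088995 162.29088235558362
0.063 [0.78290887 0.14383056] [0.71482215 0.16557174] [0.74886551 0.15470115] 0.07147364034131361 162.29088235558365
tri [0.64828088 0.23835833 0.10576675] [np.float64(0.07803356923657903), np.float64(0.029649312393845408), np.float64(0.02284128767328561), np.float64(0.04596345286824329)] [0.57680593 0.26004158 0.32800991] [np.float64(0.0029466264849057795), np.float64(0.002946626484905727)]
[321.17647059 299.52352941] [318 276   7  48 170]
0.04 [0.76396513 0.31865394] [0.83342561 0.31242693] [0.79869537 0.31554044] 0.06973903826217044 -5.122768368199089
0.063 [0.74923227 0.31520419] [0.81358334 0.30943524] [0.7814078  0.31231971] 0.06460913942462501 -5.122768368199079
tri [0.65802005 0.27427741 0.10375761] [np.float64(0.07821684428339537), np.float64(0.03363179513704537), np.float64(0.04538438383378103), np.float64(0.01828221940565473)] [0.56735267 0.26499328 0.35065126] [np.float64(0.00735267205890648), np.float64(0.007352672058906395)]
```

View pics/wrist2.png

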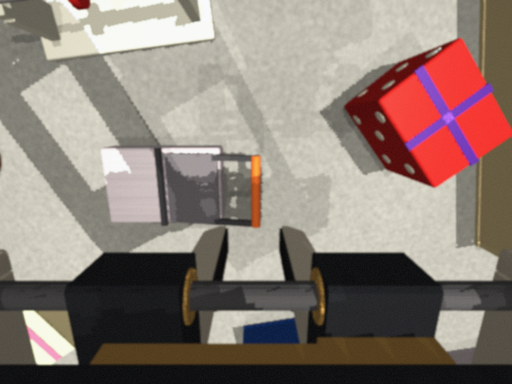

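The wrist picture shows the bar at (255,190), the hinge line at x≈162 and the gift well off to the right. With the bar at 63 mm its measured length comes out at exactly 78 mm. I'll descend so the grasp point is at the bar.

arm_command:
  deltas:
    - [[0.05, 0.1, -2, 0, 0, -0.2], [0.05, 0.1, -2, 0, 0, -0.2], [0, 0.1, -2, 0, 0, 0], [0, 0, -2, 0, 0, 0], [0, 0, -2, 0, 0, 0], [0, 0, -2, 0, 0, 0], [0, 0, -1.5, 0, 0, 0], [0, 0, -0.8, 0, 0, 0], [0, 0, 0, 0, 0, 0], [0, 0, 0, 0, 0, 0]]
  gripper: -0.3

```text
t: 3.02
tool_pos: [0.6372, 0.2608, 0.0462]
orientation: [0.295, 3.127, 0.0]
force: [0.5, -0.3, 0.4]
opening: 0.0319
gripper_force: 0.0
```

```bash
python3 - <<'E'
from h import *
c=S("wrist2")[1];print(onz(c,(162,187),.04),onz(c,(104,187),.034))
H=np.array([.617,.1536,.04]);y=np.array([.186,.983])
s=monitor.read_state()
print(s["tool_pos"],s["force"])
a=np.radians(np.linspace(12,180,15));P=np.c_[.11*np.outer(np.cos(a),y),.11*np.sin(a)];print((np.diff(P,axis=0)*100).round(2).tolist())
E
```

```text
[0.61738212 0.15464132 0.04      ] [0.60602223 0.08582765 0.034     ]
[0.63720181 0.26081972 0.04622015] [ 0.50150463 -0.30299094  0.41697919]
[[-0.13, -0.7, 2.19], [-0.21, -1.13, 1.99], [-0.29, -1.51, 1.71], [-0.35, -1.83, 1.35], [-0.39, -2.07, 0.94], [-0.42, -2.21, 0.48], [-0.43, -2.26, 0.0], [-0.42, -2.21, -0.48], [-0.39, -2.07, -0.94], [-0.35, -1.83, -1.35], [-0.29, -1.51, -1.71], [-0.21, -1.13, -1.99], [-0.13, -0.7, -2.19], [-0.04, -0.24, -2.29]]
```

arm_command:
  deltas:
    - [[0, 0, -0.2, 0, 0, 0], [0, 0, 0, 0, 0, 0], [0, 0, 0, 0, 0, 0], [0, 0, 0, 0, 0, 0], [0, 0, 0, 0, 0, 0], [0, 0, 0, 0, 0, 0]]
  gripper: -1
  squeeze: 12

```text
t: 3.52
tool_pos: [0.6371, 0.2585, 0.0435]
orientation: [-0.295, -3.127, 0.006]
force: [-0.7, -9.7, -1.4]
opening: 0.0096
gripper_force: 12.0
```

arm_command:
  deltas:
    - [[-0.13, -0.7, 2.19, 0, 0, 0], [-0.21, -1.13, 1.99, 0, 0, 0], [-0.29, -1.51, 1.71, 0, 0, 0], [-0.35, -1.83, 1.35, 0, 0, 0], [-0.39, -2.07, 0.94, 0, 0, 0], [-0.42, -2.21, 0.48, 0, 0, 0], [-0.43, -2.26, 0, 0, 0, 0]]

```text
t: 4.1
tool_pos: [0.6162, 0.1452, 0.1351]
orientation: [0.291, 3.123, 0.005]
force: [-3.3, 3.4, 3.9]
opening: 0.0096
gripper_force: 12.0
```

arm_command:
  deltas:
    - [[-0.42, -2.21, -0.48, 0, 0, 0], [-0.39, -2.07, -0.94, 0, 0, 0], [-0.35, -1.83, -1.35, 0, 0, 0], [-0.29, -1.51, -1.71, 0, 0, 0], [-0.21, -1.13, -1.99, 0, 0, 0], [-0.13, -0.7, -2.19, 0, 0, 0], [-0.04, -0.24, -2.2, 0, 0, 0], [0, 0, 0, 0, 0, 0], [0, 0, 0, 0, 0, 0], [0, 0, 0, 0, 0, 0]]

```text
t: 4.93
tool_pos: [0.5956, 0.0442, 0.021]
orientation: [-0.295, -3.126, 0.006]
force: [-2.9, -12.5, -2.0]
opening: 0.0094
gripper_force: 12.0
```

arm_command:
  deltas:
    - [[0, 0, 0, 0, 0, 0], [0, 0, 0, 0, 0, 0], [0, 0, 0, 0, 0, 0], [0, 0, 0, 0, 0, 0]]
  gripper: -0.3

```text
t: 5.27
tool_pos: [0.597, 0.0473, 0.0222]
orientation: [0.293, 3.127, 0.001]
force: [0.3, -0.1, 0.2]
opening: 0.0306
gripper_force: 0.0
```

arm_command:
  deltas:
    - [[0, 0, 2, 0, 0, 0], [0, 0, 3, 0, 0, 0], [0, 0, 4, 0, 0, -2], [-0.4, 0.4, 4, 0, 0, -7.1], [-1.4, 1.5, 4, 0, 0, -7.1], [-1.4, 1.5, 3, 0, 0, -7.1], [-1.4, 1.5, 2, 0, 0, -7.1], [-1.4, 1.5, 0, 0, 0, -7.1], [-1.4, 1.5, 0, 0, 0, -7.1], [-1.4, 1.5, 0, 0, 0, -7.1], [-1.4, 1.5, 0, 0, 0, -7.1], [-1.4, 1.5, 0, 0, 0, -7.1]]

```text
t: 6.27
tool_pos: [0.4808, 0.171, 0.2392]
orientation: [1.954, 2.459, 0.002]
force: [-0.4, 0.3, 0.1]
opening: 0.0326
gripper_force: 0.0
```

arm_command:
  deltas:
    - [[-1.4, 0.5, 0, 0, 0, -7.1], [-1.4, 0.5, 0, 0, 0, -7.1], [-1.4, 0.3, 0, 0, 0, -4], [0, 0, 0, 0, 0, 0], [0, 0, 0, 0, 0, 0]]

```text
t: 6.68
tool_pos: [0.4396, 0.1834, 0.2393]
orientation: [2.309, 2.13, 0.002]
force: [0.4, -0.8, 0.4]
opening: 0.0324
gripper_force: 0.0
```

```bash
python3 snap.py 3 wrist side scene; python3 - <<'E'
from h import *
s=monitor.read_state();R=cv2.Rodrigues(s["orientation"])[0];print(s["tool_pos"],R[:,1].round(3),s["q"].round(2))
o=np.zeros((384,800,3),np.uint8);o[:,:512]=S("wrist3")[0];o[:,512:]=cv2.resize(S("side3")[0][150:270,205:295],(288,384),interpolation=cv2.INTER_CUBIC);cv2.imwrite("pics/m4.png",o)
E
```

```text
[0.44019462 0.18278708 0.23890061] [ 0.997 -0.082  0.001] [ 0.29 -0.22  1.79 -0.    1.57  0.37]
```

View pics/m4.png

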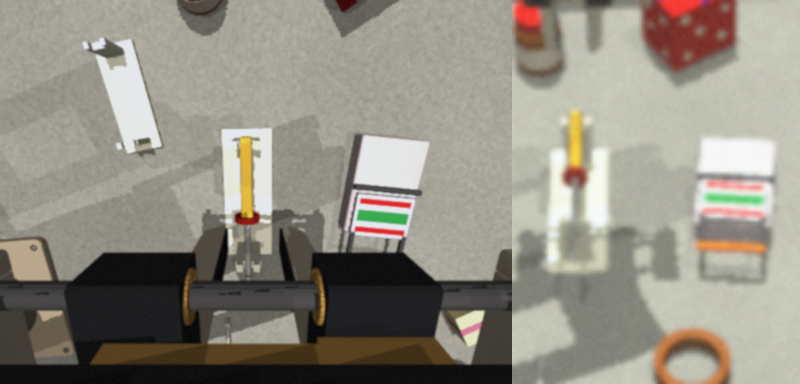

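The card is flipped: bands up, centred at (382,215) in the wrist picture. The rod is at (246,180) there, with the collar at (247,218). Now I'll measure it precisely.

```bash
python3 - <<'E'
from h import *
im,c=S("wrist3");h=cv2.cvtColor(im,cv2.COLOR_BGR2HSV)
for nm,lo,hi,(x0,y0,x1,y1) in(("yel",(18,120,90),(34,255,255),(225,125,270,220)),("col",(0,150,60),(7,255,255),(225,205,270,230))):
    m=np.zeros(h.shape[:2],np.uint8);m[y0:y1,x0:x1]=cv2.inRange(h,lo,hi)[y0:y1,x0:x1];p=np.argwhere(m)[:,::-1].astype(np.float32)
    ce=p.mean(0);print(nm,len(p),ce,p.min(0),p.max(0))
    if nm=="yel":
        ys=np.array([[y,p[p[:,1]==y,0].mean()] for y in range(140,208,4)]);f=np.polyfit(ys[:,0],ys[:,1],1)
        y0,y1=p[:,1].min(),p[:,1].max()
        for z in(.075,.085):
            a,b=onz(c,(np.polyval(f,y0),y0),z),onz(c,(np.polyval(f,y1),y1),z);print(z,a,b,np.linalg.norm(a-b),np.degrees(np.arctan2(*(b-a)[1::-1])))
        print("tri",*tri([(c,ce),(S("wrist1")[1],(176.8,165.1))]))
    else:
        print([onz(c,ce,z) for z in(.075,.083)]);print("tri",*tri([(c,ce),(S("wrist1")[1],(177.8,200.9))]))
print(im[300:345,215:245].shape, onz(c,(382,215),.042))
E
```

```text
yel 900 [246.07333 176.42555] [239. 137.] [252. 217.]
0.075 [0.43487003 0.23911661 0.075     ] [0.4292521 0.1416443 0.075    ] 0.0976340666331998 -93.29865970238771
0.085 [0.43520499 0.23971292 0.085     ] [0.42975714 0.14519149 0.085     ] 0.09467829406638531 -93.29865970238772
tri [0.4323723  0.19350365 0.07958094] [np.float64(0.0003749139306748953), np.float64(0.00037491393067486676)]
col 158 [246.84177 219.4557 ] [236. 213.] [258. 224.]
[array([0.42844972, 0.13845219, 0.075     ]), array([0.42887319, 0.14136725, 0.083     ])]
tri [0.42846651 0.13833714 0.07403679] [np.float64(0.00023063859067595086), np.float64(0.00023063859067596931)]
(45, 30, 3) [0.6114319  0.11802124 0.042     ]
```

arm_command:
  deltas:
    - [[-0.4, 0.36, -2, 0, 0, 0.65], [-0.4, 0.36, -2.5, 0, 0, 0.65], [0, 0, -3, 0, 0, 0], [0, 0, -3, 0, 0, 0], [0, 0, -3, 0, 0, 0], [0, 0, -2, 0, 0, 0], [0, 0, -1.5, 0, 0, 0], [0, 0, -1.3, 0, 0, 0], [0, 0, 0, 0, 0, 0], [0, 0, 0, 0, 0, 0]]

```text
t: 7.67
tool_pos: [0.4313, 0.1897, 0.0551]
orientation: [-2.288, -2.152, 0.003]
force: [0.2, 0.8, 0.8]
opening: 0.0324
gripper_force: 0.0
```

arm_command:
  deltas:
    - [[0, 0, 0, 0, 0, 0], [0, 0, 0, 0, 0, 0], [0, 0, 0, 0, 0, 0], [0, 0, 0, 0, 0, 0], [0, 0, 0, 0, 0, 0], [0, 0, 0, 0, 0, 0]]
  gripper: -1
  squeeze: 40

```text
t: 8.17
tool_pos: [0.4324, 0.1904, 0.0568]
orientation: [2.288, 2.152, 0.003]
force: [-0.5, -0.8, 6.4]
opening: 0.0137
gripper_force: 40.0
```

arm_command:
  deltas:
    - [[0, 0, 1, 0, 0, 0], [0, 0, 2, 0, 0, 0], [0, 0, 3, 0, 0, 0], [0, 0, 3, 0, 0, 0], [0, 0, 3, 0, 0, 0], [0, -1, 3, 0, 0, 0], [0.3, -2, 2, 0, 0, 0], [0.5, -3, 2, 0, 0, 0], [0.7, -3.5, 2, 0, 0, 0], [0.7, -3.5, 2, 0, 0, 0], [0.7, -3.5, 2, 0, 0, 0], [0.7, -3.5, 2, 0, 0, 0]]

```text
t: 9.17
tool_pos: [0.467, -0.0113, 0.3273]
orientation: [2.288, 2.153, 0.0]
force: [0.2, 0.5, -0.9]
opening: 0.0135
gripper_force: 40.0
```

arm_command:
  deltas:
    - [[0.7, -3.5, 2, 0, 0, 0], [0.7, -3.5, 1, 0, 0, 0], [0.7, -3.5, 0, 0, 0, 0], [0.7, -3.5, 0, 0, 0, 0], [0.7, -3.5, 0, 0, 0, 0], [0.7, -3.5, 0, 0, 0, 0], [0.7, -3, 0, 0, 0, 0], [0, -2, 0, 0, 0, 0], [0, 0, 0, 0, 0, 0], [0, 0, 0, 0, 0, 0]]

```text
t: 10.0
tool_pos: [0.516, -0.2705, 0.3553]
orientation: [-2.289, -2.149, 0.0]
force: [0.7, -0.2, -2.3]
opening: 0.0133
gripper_force: 40.0
```

```bash
python3 snap.py 4 wrist scene; python3 -c "
from h import *
s=monitor.read_state();print(s['tool_pos'],s['q'].round(2))"
```

```text
[ 0.516413   -0.26897115  0.35595313] [-0.57  0.07  1.31  0.    1.77 -0.51]
```

View pics/wrist4.png

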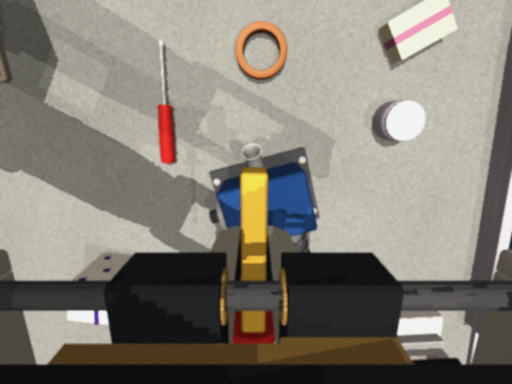

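The mouth shows at (251,150), between the yellow handle and the tape, and the foot's rear edge runs (210,172) to (303,149). I'll take a second wrist view from the side for height and yaw.

arm_command:
  deltas:
    - [[-2, 0, 0, 0, 0, 0], [-3, -1, 0, 0, 0, 0], [-3, -1, 0, 0, 0, 0], [-2, 0, 0, 0, 0, 0], [0, 0, 0, 0, 0, 0], [0, 0, 0, 0, 0, 0]]

```text
t: 10.6
tool_pos: [0.4163, -0.2889, 0.3567]
orientation: [2.287, 2.151, 0.001]
force: [0.3, 0.3, -0.5]
opening: 0.0137
gripper_force: 40.0
```

```bash
python3 snap.py 5 wrist; python3 - <<'E'
from h import *
s=monitor.read_state();print(s["tool_pos"])
o=np.zeros((520,800,3),np.uint8)
c4,c5=S("wrist4")[1],S("wrist5")[1]
p=proj(c5,(.516,-.234,.133));print(p)
x,y=map(int,p);x=max(0,x-35)
o[:,:400]=cv2.resize(S("wrist4")[0][130:220,205:275],(400,520),interpolation=cv2.INTER_CUBIC)
o[:,400:]=cv2.resize(S("wrist5")[0][y-20:y+70,x:x+70],(400,520),interpolation=cv2.INTER_CUBIC);print(x,y-20);cv2.imwrite("pics/m5.png",o)
E
```

```text
[ 0.4169295  -0.28892926  0.35645153]
[323.98172445 129.65758358]
288 109
```

View pics/m5.png

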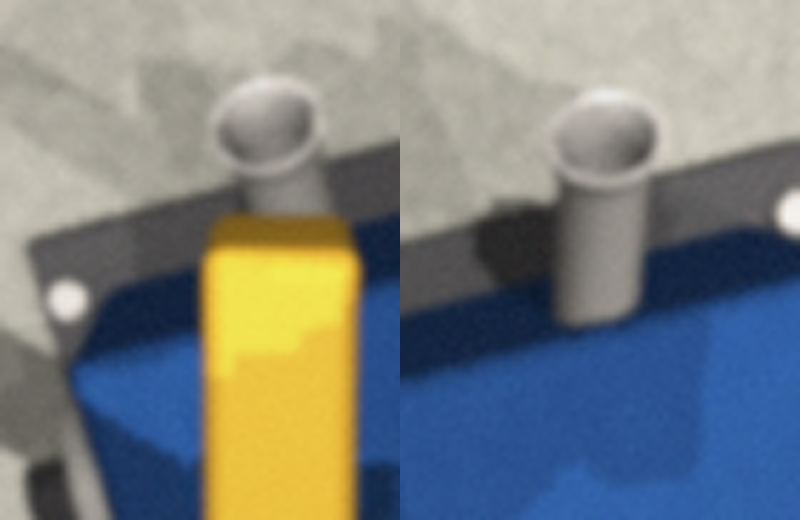

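```bash
python3 - <<'E'
from h import *
c4,c5,s1,s2=[S(n)[1] for n in("wrist4","wrist5","side1","scene4")]
u4=(251.05,150.96);u5=(323.2,132.7);f5=lambda x,y:(288+(x-400)/5.714-.5,109+y/5.778-.5)
f4=lambda x,y:(205+x/5.714-.5,130+y/5.778-.5)
print(*tri([(c4,u4),(c5,u5)]));print(*tri([(c4,u4),(c5,u5),(s2,(208.5,132.8)),(s1,(258.5,282.5))]))
print([onz(c,u,.135) for c,u in((c4,u4),(c5,u5))])
for f,c,p,q,z in((f5,c5,(400,245),(800,140),.01),(f5,c5,(400,380),(800,280),.11),(f4,c4,(30,243),(210,190),.01)):
    a,b=onz(c,f(*p),z),onz(c,f(*q),z);print(np.degrees(np.arctan2(*(b-a)[1::-1])),a,b)
# long edges by blue mask
im,_=S("wrist5");h=cv2.cvtColor(im,cv2.COLOR_BGR2HSV);m=cv2.inRange(h,(105,120,110),(118,255,255))
col=[(x,np.argwhere(m[100:250,x]).min()+100) for x in range(250,400) if m[100:250,x].sum()>255*15]
P=np.array([onz(c5,p,.11)[:2] for p in col]);print(col[0],col[-1]);r=np.polyfit(P[:,0],P[:,1],1);print(np.degrees(np.arctan(r[0])),np.abs(P[:,1]-np.polyval(r,P[:,0])).max(),np.c_[P,P[:,1]-np.polyval(r,P[:,0])][::12].round(4))
E
```

```text
[ 0.51504231 -0.23773073  0.13248878] [np.float64(0.00026018419690780067), np.float64(0.00026018419690781644)]
[ 0.51577241 -0.23767451  0.13488956] [np.float64(0.0008677709487675681), np.float64(0.0012342550998544807), np.float64(0.0010358928715479435), np.float64(0.001065201318364649)]
[array([ 0.51503975, -0.2371988 ,  0.135     ]), array([ 0.51448958, -0.23782744,  0.135     ])]
11.08504589462391 [ 0.48018435 -0.27411956  0.01      ] [ 0.60559107 -0.24954973  0.01      ]
10.713537199000205 [ 0.46770935 -0.29684514  0.11      ] [ 0.57097668 -0.27730731  0.11      ]
12.656756145261244 [ 0.43452052 -0.28370109  0.01      ] [ 0.49373734 -0.27040296  0.01      ]
(285, np.int64(176)) (376, np.int64(192))
6.103249983759052 0.051575966233516624 [[ 0.4639 -0.2992 -0.0038]
 [ 0.4819 -0.2958 -0.0022]
 [ 0.4998 -0.2924 -0.0007]
 [ 0.5176 -0.2889  0.0008]
 [ 0.5352 -0.2855  0.0023]
 [ 0.5528 -0.2822  0.0038]
 [ 0.5702 -0.2773  0.0068]
 [ 0.5877 -0.2755  0.0068]]
```

The mouth is at (0.515, -0.2372, 0.134) and the gear unit's yaw is about 10.9°. Next I'll turn the rod onto the tube axis at a safe height.

arm_command:
  deltas:
    - [[0.7, 2.4, 0, 0, 0, 7.1], [0.7, 2.4, 0, 0, 0, 7.1], [0.7, 2.4, 0, 6.31, 1.21, 0], [0.7, 2.4, 0, 6.31, 1.21, 0], [0.7, 2.4, 0, 6.31, 1.21, 0], [0.7, 2.4, 0, 6.31, 1.21, 0], [0.7, 2.4, 0, 6.31, 1.21, 0], [0.7, 2.4, 0, 6.31, 1.21, 0], [0.7, 2.4, 0, 6.31, 1.21, 0], [0, 0, 0, 0, 0, 0], [0, 0, 0, 0, 0, 0], [0, 0, 0, 0, 0, 0]]

```text
t: 11.65
tool_pos: [0.4798, -0.074, 0.3558]
orientation: [-1.57, -1.896, -0.644]
force: [-1.2, 0.6, -0.3]
opening: 0.0138
gripper_force: 40.0
```

```bash
cat > g.py <<'E'
from h import *
import sys
M=np.array([.515,-.2372,.134]);A=np.array([-.1337,.6944,.7071]);Y=np.array([.982,.189,0.])
s=monitor.read_state();R=cv2.Rodrigues(s["orientation"])[0]
T=np.c_[A,Y,np.cross(A,Y)];print("tcp",s["tool_pos"].round(4),"q",s["q"].round(2),"F",s["force"].round(1),"rot deg",np.degrees(cv2.Rodrigues(T@R.T)[0].ravel()).round(2))
o=s["tool_pos"]-.019*R[:,2];tip=o-.173*R[:,0];d=tip-M
print("tip in tube: z %.1f mm"%(1e3*d@A),"lateral world mm",(1e3*(d-A*(d@A))).round(1),"rod vs axis deg",np.degrees(np.arccos(R[:,0]@A)).round(2))
E
python3 g.py; python3 snap.py 6 scene side
```

```text
tcp [ 0.4798 -0.074   0.3558] q [-0.65  0.19  1.37  0.59  2.13 -0.66] F [-1.2  0.6 -0.3] rot deg [ 0.23 -0.08  0.09]
tip in tube: z 101.9 mm lateral world mm [  3.7 -41.4  41.3] rod vs axis deg nang.py:7: RuntimeWarning: invalid value encountered in arccos
  print("tip in tube: z %.1f mm"%(1e3*d@A),"lateral world mm",(1e3*(d-A*(d@A))).round(1),"rod vs axis deg",np.degrees(np.arccos(R[:,0]@A)).round(2))
```

arm_command:
  deltas:
    - [[0.15, -0.3, -2, 0, 0, 0], [0.15, -0.3, -2.4, 0, 0, 0], [0.15, -0.3, -2.4, 0, 0, 0], [0.15, -0.3, -2, 0, 0, 0], [0.06, 0, -0.77, 0, 0, 0], [0, 0, 0, 0, 0, 0], [0, 0, 0, 0, 0, 0], [0, 0, 0, 0, 0, 0]]

```text
t: 12.42
tool_pos: [0.4867, -0.0862, 0.2619]
orientation: [-1.57, -1.896, -0.648]
force: [-0.6, 0.2, -1.8]
opening: 0.0134
gripper_force: 40.0
```

```bash
python3 g.py 2>/dev/null; python3 snap.py 7 scene side wrist; python3 - <<'E'
from h import *
M=np.array([.515,-.2372,.134]);A=np.array([-.1337,.6944,.7071])
s=monitor.read_state();R=cv2.Rodrigues(s["orientation"])[0];o=s["tool_pos"]-.019*R[:,2];tip=o-.173*R[:,0];col=o-.049*R[:,0]
out=np.zeros((520,800,3),np.uint8)
for i,n in enumerate(("scene7","side7")):
    im,c=S(n);q=proj(c,(M+tip)/2).astype(int);print(n,"mouth",proj(c,M),"tip",proj(c,tip),"col",proj(c,col),"crop origin",q-(28,40))
    out[:,400*i:400*i+400]=cv2.resize(im[q[1]-40:q[1]+33,q[0]-28:q[0]+28],(400,520),interpolation=cv2.INTER_CUBIC)
cv2.imwrite("pics/m6.png",out)
E
```

```text
tcp [ 0.4867 -0.0862  0.2619] q [-0.66  0.27  1.45  0.54  2.   -0.76] F [-0.6  0.2 -1.8] rot deg [0.16 0.03 0.15]
tip in tube: z 26.1 mm lateral world mm [ 0.6 -0.9  0.9] rod vs axis deg nan
scene7 mouth [209.0691263  133.05401135] tip [211.87689009 129.90808328] col [227.54722791 114.42512342] crop origin [182  91]
side7 mouth [257.90542746 282.67318521] tip [256.26534679 274.51654397] col [247.71792146 234.83425375] crop origin [229 238]
```

View pics/m6.png

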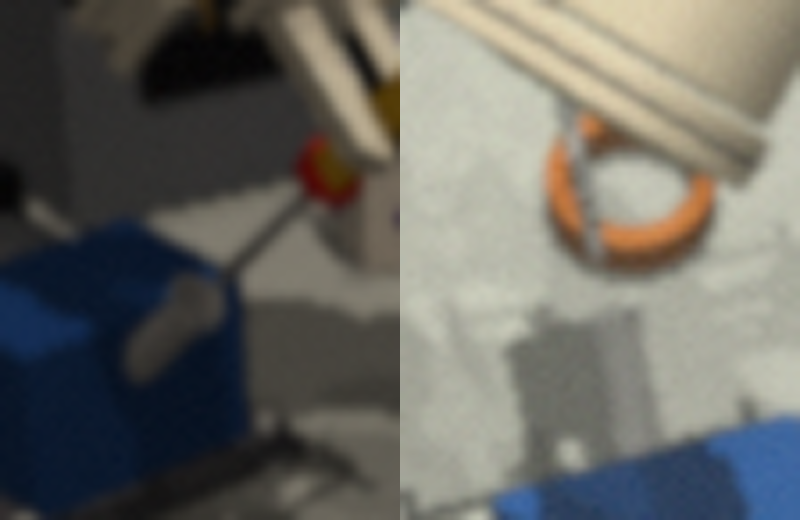

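In the scene view the collar (227,114) and tip (214,129) match my predictions to about 1–2 px. In the side view the tip at (256,273) fits too. Now I'll insert gradually and watch the forces.

arm_command:
  deltas:
    - [[0.07, -0.65, -0.79, 0, 0, 0], [0.13, -0.69, -0.71, 0, 0, 0], [0.13, -0.69, -0.71, 0, 0, 0], [0.13, -0.69, -0.71, 0, 0, 0], [0.13, -0.69, -0.71, 0, 0, 0], [0, 0, 0, 0, 0, 0], [0, 0, 0, 0, 0, 0]]

```text
t: 13.15
tool_pos: [0.492, -0.1205, 0.2229]
orientation: [-1.57, -1.891, -0.647]
force: [0.9, -0.7, -1.2]
opening: 0.0134
gripper_force: 40.0
```

```bash
python3 g.py 2>/dev/null; python3 -c "
from h import *
print(monitor.read_state()['wrist_torque'])"
```

```text
tcp [ 0.492  -0.1205  0.2229] q [-0.69  0.37  1.41  0.51  1.97 -0.82] F [ 0.9 -0.7 -1.2] rot deg [ 0.01 -0.18  0.22]
tip in tube: z -26.1 mm lateral world mm [-1.7  1.3 -1.6] rod vs axis deg nan
[-5.82313534e-01 -1.11317992e-01 -4.81952722e-04]
```

No contact yet, and the tip reads 26 mm in. I'll go deeper.

arm_command:
  deltas:
    - [[0.17, -0.72, -0.69, 0, 0, 0], [0.17, -0.71, -0.69, 0, 0, 0], [0.13, -0.69, -0.71, 0, 0, 0], [0.13, -0.69, -0.71, 0, 0, 0], [0.13, -0.69, -0.71, 0, 0, 0], [0.13, -0.69, -0.71, 0, 0, 0], [0, 0, 0, 0, 0, 0]]

```text
t: 13.73
tool_pos: [0.5003, -0.163, 0.1795]
orientation: [-1.57, -1.89, -0.647]
force: [-0.4, -2.2, -2.1]
opening: 0.0135
gripper_force: 40.0
```

```bash
python3 g.py 2>/dev/null
```

```text
tcp [ 0.5003 -0.163   0.1795] q [-0.73  0.49  1.33  0.48  1.95 -0.88] F [-0.4 -2.2 -2.1] rot deg [ 0.01 -0.21  0.24]
tip in tube: z -87.4 mm lateral world mm [-1.7  1.4 -1.7] rod vs axis deg nan
```

arm_command:
  deltas:
    - [[0.15, -0.7, -0.69, 0, 0, 0], [0.13, -0.69, -0.71, 0, 0, 0], [0.09, -0.49, -0.5, 0, 0, 0], [0, 0, 0, 0, 0, 0], [0, 0, 0, 0, 0, 0]]

```text
t: 14.15
tool_pos: [0.5042, -0.1809, 0.1621]
orientation: [-1.569, -1.892, -0.647]
force: [0.5, 0.2, -1.6]
opening: 0.0137
gripper_force: 40.0
```

arm_command:
  deltas:
    - [[0.03, -0.14, -0.14, 0, 0, 0], [0.03, -0.14, -0.14, 0, 0, 0], [0.03, -0.14, -0.14, 0, 0, 0], [0, 0, 0, 0, 0, 0], [0, 0, 0, 0, 0, 0]]

```text
t: 14.57
tool_pos: [0.5052, -0.1848, 0.1583]
orientation: [-1.569, -1.893, -0.647]
force: [-0.6, 0.1, -1.1]
opening: 0.0139
gripper_force: 40.0
```

```bash
python3 g.py 2>/dev/null
```

```text
tcp [ 0.5052 -0.1848  0.1583] q [-0.75  0.55  1.29  0.46  1.94 -0.91] F [-0.6  0.1 -1.1] rot deg [ 0.05 -0.12  0.16]
tip in tube: z -118.1 mm lateral world mm [-0.5  0.9 -1. ] rod vs axis deg nan
```

arm_command:
  deltas:
    - [[0.02, -0.11, -0.11, 0, 0, 0], [0.02, -0.11, -0.11, 0, 0, 0], [0.02, -0.11, -0.11, 0, 0, 0], [0, 0, 0, 0, 0, 0], [0, 0, 0, 0, 0, 0]]

```text
t: 14.98
tool_pos: [0.5051, -0.1851, 0.1583]
orientation: [-1.56, -1.891, -0.651]
force: [-7.3, 15.6, 18.0]
opening: 0.0141
gripper_force: 40.0
```

```bash
python3 g.py 2>/dev/null
```

```text
tcp [ 0.5051 -0.1851  0.1583] q [-0.75  0.56  1.28  0.47  1.95 -0.91] F [-7.3 15.6 18. ] rot deg [-0.37 -0.16 -0.09]
tip in tube: z -118.5 mm lateral world mm [-0.1  1.8 -1.7] rod vs axis deg nan
```

The collar has stopped on the rim, with about 25 N along the axis. I'll pause, then draw the rod out.

arm_command:
  deltas:
    - [[0, 0, 0, 0, 0, 0], [0, 0, 0, 0, 0, 0], [0, 0, 0, 0, 0, 0], [0, 0, 0, 0, 0, 0], [0, 0, 0, 0, 0, 0], [0, 0, 0, 0, 0, 0]]

```text
t: 15.48
tool_pos: [0.5052, -0.1852, 0.1583]
orientation: [-1.56, -1.891, -0.651]
force: [-7.1, 14.1, 17.3]
opening: 0.0137
gripper_force: 40.0
```

arm_command:
  deltas:
    - [[-0.06, 0.32, 0.32, 0, 0, 0], [-0.13, 0.69, 0.71, 0, 0, 0], [-0.17, 0.87, 0.88, 0, 0, 0], [-0.2, 1.04, 1.06, 0, 0, 0], [-0.2, 1.04, 1.06, 0, 0, 0], [-0.2, 1.04, 1.06, 0, 0, 0], [-0.2, 1.04, 1.06, 0, 0, 0], [-0.2, 1.04, 1.06, 0, 0, 0], [-0.2, 1.04, 1.06, 0, 0, 0], [-0.2, 1.04, 1.06, 0, 0, 0], [-0.2, 1.04, 1.06, 0, 0, 0], [-0.2, 1.04, 1.06, 0, 0, 0]]

```text
t: 16.48
tool_pos: [0.4841, -0.0752, 0.2702]
orientation: [-1.57, -1.893, -0.647]
force: [0.0, -0.4, -1.1]
opening: 0.0134
gripper_force: 40.0
```

arm_command:
  deltas:
    - [[-0.2, 1.04, 1.06, 0, 0, 0], [-0.2, 1.04, 1.06, 0, 0, 0], [-0.2, 1.04, 1.06, 0, 0, 0], [0, 0, 0, 0, 0, 0], [0, 0, 0, 0, 0, 0], [0, 0, 0, 0, 0, 0]]

```text
t: 16.98
tool_pos: [0.4781, -0.0448, 0.3009]
orientation: [-1.569, -1.893, -0.647]
force: [0.5, -0.1, -0.7]
opening: 0.0139
gripper_force: 40.0
```

```bash
python3 g.py 2>/dev/null
```

```text
tcp [ 0.4781 -0.0448  0.3009] q [-0.61  0.17  1.49  0.58  2.02 -0.69] F [ 0.5 -0.1 -0.7] rot deg [ 0.07 -0.13  0.17]
tip in tube: z 83.5 mm lateral world mm [-0.7  0.9 -1. ] rod vs axis deg nan
```

Rod is out and still held. I'll level it and carry it over the card.

arm_command:
  deltas:
    - [[0.83, 2.7, 0, -6.31, -1.21, 0], [0.83, 2.7, 0, -6.31, -1.21, 0], [0.83, 2.7, 0, -6.31, -1.21, 0], [0.83, 2.7, 0, -6.31, -1.21, 0], [0.83, 2.7, 0, -6.31, -1.21, 0], [0.83, 2.7, 0, -6.31, -1.21, 0], [0.83, 2.7, 0, -6.31, -1.21, 0], [0.83, 2.7, 0, 0, 0, 0], [0.83, 2.7, 0, 0, 0, 0], [0.83, 2.7, 0, 0, 0, 0], [0.83, 2.7, 0, 0, 0, 0], [0.83, 2.7, 0, 0, 0, 0]]

```text
t: 17.98
tool_pos: [0.578, 0.2805, 0.2997]
orientation: [-2.005, -2.418, 0.003]
force: [-0.4, -0.7, -0.9]
opening: 0.0138
gripper_force: 40.0
```

arm_command:
  deltas:
    - [[0, 0, 0, 0, 0, 0], [0, 0, 0, 0, 0, 0], [0, 0, 0, 0, 0, 0]]

```text
t: 18.23
tool_pos: [0.5778, 0.2787, 0.3]
orientation: [-2.005, -2.418, 0.003]
force: [-1.2, -0.4, -1.0]
opening: 0.0136
gripper_force: 40.0
```

```bash
cat > f.py <<'E'
from h import *
s=monitor.read_state();R=cv2.Rodrigues(s["orientation"])[0];o=s["tool_pos"]-.019*R[:,2];tip=o-.173*R[:,0]
print("tcp",s["tool_pos"].round(4),"x",R[:,0].round(3),"tip",tip.round(4),"go cm",((np.array([.6107,.1172,.115])-tip)*100).round(2))
E
python3 f.py; python3 snap.py 8 scene side wrist;python3 - <<'E'
from h import *
o=np.zeros((384,800,3),np.uint8);o[:,:400]=cv2.resize(S("wrist8")[0],(400,300)).copy() if 0 else 0
o[:300,:400]=cv2.resize(S("wrist8")[0],(400,300));o[:,400:]=cv2.resize(S("scene8")[0][150:342,190:390],(400,384),interpolation=cv2.INTER_CUBIC);cv2.imwrite("pics/m7.png",o)
E
```

```text
tcp [0.5778 0.2787 0.3   ] x [-0.185  0.983 -0.001] tip [0.6099 0.1087 0.3191] go cm [  0.08   0.85 -20.41]
```

View pics/m7.png

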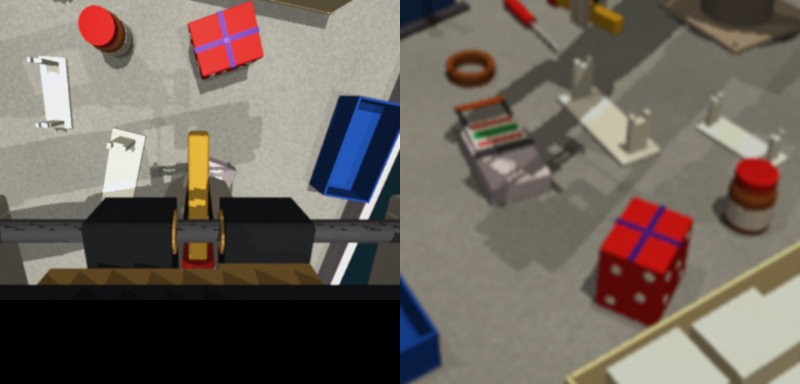

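The rod is held level and the card lies bands up; the gift carton is clear of the handle's end. I'll descend, keeping the axis near 120 mm so it also stays above the carton's top.

arm_command:
  deltas:
    - [[0, 0.43, -1.5, 0, 0, 0], [0.08, 0.42, -2.5, 0, 0, 0], [0, 0, -3, 0, 0, 0], [0, 0, -3, 0, 0, 0], [0, 0, -3, 0, 0, 0], [0, 0, -3, 0, 0, 0], [0, 0, -2, 0, 0, 0], [0, 0, -1.2, 0, 0, 0], [0, 0, -0.7, 0, 0, 0], [0, 0, 0, 0, 0, 0], [0, 0, 0, 0, 0, 0], [0, 0, 0, 0, 0, 0]]

```text
t: 19.38
tool_pos: [0.58, 0.2883, 0.1046]
orientation: [2.004, 2.417, 0.005]
force: [-0.1, 0.0, -0.2]
opening: 0.0136
gripper_force: 40.0
```

```bash
python3 f.py; python3 snap.py 9 scene side;python3 - <<'E'
from h import *
o=np.zeros((384,800,3),np.uint8);o[:,:400]=cv2.resize(S("side9")[0][120:268,200:354],(400,384),interpolation=cv2.INTER_CUBIC);o[:,400:]=cv2.resize(S("scene9")[0][170:290,200:325],(400,384),interpolation=cv2.INTER_CUBIC);cv2.imwrite("pics/m8.png",o)
print(proj(cam("scene"),(.6107,.1172,.12)),proj(cam("scene"),(.6107,.1172,.042)))
E
```

```text
tcp [0.58   0.2883 0.1046] x [-0.185  0.983  0.001] tip [0.612  0.1183 0.1235] go cm [-0.13 -0.11 -0.85]
[236.97675843 194.21257781] [237.39179043 215.75557804]
```

View pics/m8.png

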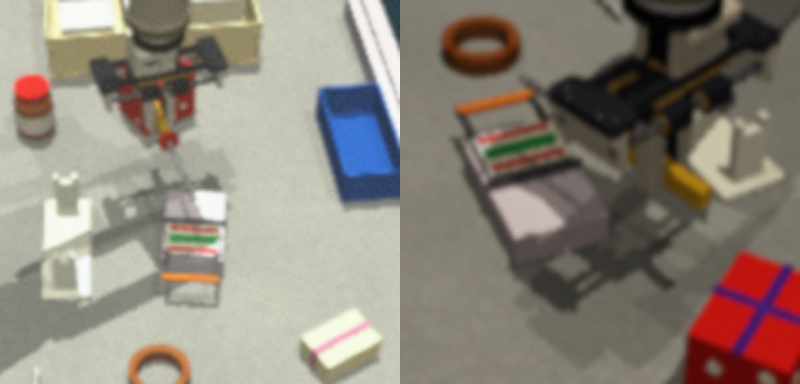

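The face is at (237,215) in the scene view, as predicted. The collar is visible at about (265,174) in the side view, so I'll check that against the predicted pose and hand in if it agrees.

```bash
python3 - <<'E'
from h import *
s=monitor.read_state();R=cv2.Rodrigues(s["orientation"])[0];o=s["tool_pos"]-.019*R[:,2]
p=proj(cam("side"),o-.049*R[:,0]);print(p,s["gripper_force"],abs(s["dq"]).max())
im,_=S("side9");h=cv2.cvtColor(im,cv2.COLOR_BGR2HSV);m=cv2.inRange(h,(0,150,60),(7,255,255))[168:180,258:272];q=np.argwhere(m).mean(0)[::-1]+(258,168);print(q)
if np.linalg.norm(p-q)<4: print(ticket.close_job())
E
```

```text
[264.24263518 174.25089187] 39.970078468322754 0.006025943770358441
[263.78571429 172.78571429]
the job is handed in; nothing more can be done
None
```

I flipped the card bands up, pushed the rod into the guide tube until its collar stopped, drew it out, and handed the job in with the rod held level, its tip about 80 mm above the banded face; no verdict came back.

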